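# Dispense one portion tub and slide it to the laid place

### The job

Breakfast service: press the plunger of the honey-portion dispenser fully down once and let it come back up, so that a single tub comes out on the worktop. Then, without picking it up, push that tub aside along the worktop until it sits flat and wholly on the place mat, off the plate. Only one tub may come out, and leave the plate and the jar where they stand.

Things in the scene. Friction and masses are not known exactly. Their poses are not given: they have to be found in the camera images.
- dispenser: Honey-portion dispenser, fixed. Origin on the worktop; tubs come out towards its -x; z up. Base x -70 to +90 mm, 100 mm wide. Front (x -70 to -18): clear magazine 68 mm wide, 84 mm high, with a stack of 4 tubs. Behind it: steel casing 82 mm wide, 84 mm high, the plunger on top at x = +45, y = 0. Fully pressed, it drives a pusher out of the outlet that ejects the lowest tub.
- outlet (a point): Outlet slot: middle of the front face's foot, on the worktop (dispenser x = -70 mm). The slot is 22 mm high above a 2 mm base plate. The pusher comes out 31 mm beyond it, so the ejected tub rests on the worktop with its centre 55 to 65 mm in front (dispenser x -125 to -135, y about 0), sides roughly parallel to the dispenser's. When the plunger rises the pusher withdraws and the next tub drops in its place.
- plunger_top (a point): Centre of the flat top of the black plunger knob (knob 46 mm across, flat top 38 mm across, 14 mm thick), 138 mm above the worktop when up. It moves with the plunger, straight down.
- plunger (a joint): Plunger travel in m: 0 = up (rest), 0.035 = fully down against a firm stop. A spring brings it back up; pressing takes about 5 N at first and 9 to 14 N near the bottom. Only the last few mm bring the tub fully clear of the outlet.
- tub1_center (a point): Centre (half-way up) of the lowest tub, the one that comes out: amber honey tub with a gold foil lid, 44 mm (its x, the way it comes out) by 56 mm (its y) by 18 mm high, about 25 g. Centre 9 mm above the worktop when it sits flat on it, 11 mm in the magazine.
- tub2_center (a point): Centre of the next tub of the stack (same size). It must stay in the dispenser, where it drops to the bottom.
- place_mat: Thin grey place mat, 280 mm (x) by 150 mm (y), under 1 mm thick: tubs slide on to it freely. Fixed. Origin at its centre on the worktop, z up. It lies to the left or right of the outlet, its centre about 210 mm to the side, its x roughly along the dispenser's. A plate stands on its +x half; its -x half, about level with the ejected tub, is free.
- plate: White plate, 126 mm across and 16 mm high, loose, on the +x half of the mat, centre about 66 mm from the mat's centre. Origin: centre of its underside. Leave it.
- bread_board: Dark wooden board, 280 mm (x) by 140 mm (y) by 15 mm, 27 mm high with the two bread slices on its -x part, fixed, on the other side of the outlet from the mat. Origin: centre of its underside.
- jar: Jam jar, 64 mm across, 85 mm high, loose, on the +x end of the bread board. Origin: centre of its underside, 15 mm above the worktop. Leave it.
Mind the look-alikes: they are no part of the job. Of the things that look like the dispenser, the middle-sized one is meant.

How it is judged:
By the outcome, as a careful person would: the job done as asked, in the order asked, and still so for the second after the job is handed in, with the robot touching nothing.
It also fails if it takes over 48 s, if anything falls off the work surface, if the arm or the gripper's body presses on something with over 40 N, if the wrist force passes 120 N, or if a joint passes its speed limit or range.

### The arm

A 6-joint arm with a two-finger parallel gripper is mounted at the origin on the work surface. World frame = base frame: x ahead of the robot, y to its left, z up, the work surface at z = 0. Lengths are in mm, angles in rad, forces in N, time in s.
With the tool pointing down it reaches from about 350 to 725 mm from the base axis. Payload 6 kg.
Tool frame: the origin (TCP) lies at the very end of the fingers, on their centre line; the grasp point (between the pads) lies 19 mm behind it; z points along the fingers, y is the direction in which the jaws open and shut (so a half turn about z gives the same grasp; the last joint's range is limited). The gripper opens to 85 mm and grips with 20 to 120 N. Pads are 22 mm wide; open, the fingers measure 114 mm over their backs; the gripper's body (76 mm by 85 mm) begins 54 mm behind the grasp point. The pads swing forward as they close: fully open they stand 13 mm farther back than shut.
Start: joints at [1.479, 0.04, 0.085, 0, -1.615, -0.334], TCP at [247.802, 546.414, 231.261] pointing down, gripper open.
Joint ranges: [-2.56, 2.56], [-1.29, 2.01], [-1.08, 1.49], [-3.29, 1.98], [-2.81, -0.18], [-2.99, 2.99]. Speed limits (rad/s): [2.57, 2.57, 3.01, 3.14, 3.14, 3.14].

### API

Orientations are given as a unit quaternion [x, y, z, w].
In Python, from cell import robot gives the robot as it stands.
- The arm moves only by the shell command python3 -m creep 'ROWS' [FORCE]. ROWS is JSON, a list of rows, each an object with "rotation": the turn, a rotation vector about the tool's x, y, z in rad, a list of three; "offset": the shift along the tool's x, y, z in mm, a list of three; "grip": the gripper's target within -1 to 1 (fully open at 1, half-way at 0, shut at -1). In form: [{"rotation": [wx, wy, wz], "offset": [dx, dy, dz], "grip": grip}, ...]. A call has 1 to 20 rows; each row shifts and turns the pose as measured when the row begins, along the tool's axes as they then stand; what a row does not reach is not made up. A row lasts 1/10 s, in which the tool goes at most 50 mm and 8.59 degrees, less where a joint would pass 70% of its speed; a pose out of reach is approached as far as the arm can. A call is refused whole if a number of a shift passes 50 or a number of a turn 0.15, either way. A call with a gripper value outside its range is refused whole. The fingers move at their own pace and stop on an object; FORCE is the grip in N (left out, the last holds). Time passes only in rows, so rows that do not move let the fingers close. It gives the time, the measured TCP pose, the force and the opening at its end, in the units of the state.
- robot.sense(): the state, without advancing time (a new reading comes with each control period).
- robot.get_image(name): name is "scene" or "side" or "wrist"; returns a dict with "image" (480x640x3 uint8, red, green, blue), "mtx" (3x3 intrinsics, pixels), "extrinsics" (4x4, takes a point from world to camera coordinates). Camera axes: x right, y up, looking along -z (the intrinsics and any distortion apply to the point x, -y, -z); pixel columns grow to the right and rows downward; lengths in mm; the calibration is good to about 2 mm. A picture is of the moment at which its call begins. There is no depth.
- robot.job_done(): hands the job in, once; it reports no verdict.
The state is a dict: "clock": time; "q": joint angles; "joint_velocities": joint speeds; "tau": joint torques, N m; "tool_pos": TCP position; "orientation": TCP orientation; "force": force on the tool from outside, world axes, zero at the start; "ft_torque": the same for the moment, N m; "gripper_width": finger opening in mm.
Only numpy, scipy, OpenCV 4.12 (cv2) and the standard library are available. Lean on these libraries where they do the work, as an engineer would, in place of code of your own. Each camera call takes 0.05 s, during which the arm holds its last target.

## Working session

There is one attempt and no reset: what is moved stays moved. The work goes in short steps, Python scripts to look and compute and a shell command to move; the robot and the scene stay as the last step left them, time stands still between calls to the robot, and variables do not carry over. Pictures are saved under pics/ and viewed, and the job is handed in when it is done.

```bash
ls; mkdir -p pics
python3 - <<'E'
from cell import robot
import cv2
print(robot.sense())
for n in ("scene","side","wrist"):
    d=robot.get_image(n); cv2.imwrite(f"pics/{n}0.png",cv2.cvtColor(d["image"],cv2.COLOR_RGB2BGR))
    print(n,d["mtx"].tolist(),d["extrinsics"].tolist(), [k for k in d])
E
```

```text
pics
{'clock': 0.0, 'q': array([ 1.47871812e+00,  4.08358688e-02,  8.37648311e-02, -4.81084974e-04,
       -1.61546962e+00, -3.33713748e-01]), 'joint_velocities': array([-0.00058966,  0.00058995, -0.00106698,  0.00154763,  0.00048325,
        0.00012201]), 'tau': array([-2.26900520e-04, -3.68201423e+01,  3.47419131e+01,  6.93241417e+00,
       -5.39353248e-03, -6.32583820e-06]), 'tool_pos': array([247.60096687, 546.16404927, 230.23649759]), 'orientation': array([ 9.77424944e-01, -2.11280997e-01, -1.33442995e-04,  8.94771805e-04]), 'force': array([-0.10143997,  0.24419461,  0.93560852]), 'ft_torque': array([ 0.01314032, -0.02109887, -0.00610192]), 'gripper_width': 85.26207346823658}
scene [[569.838480433666, 0.0, 310.9602745055817], [0.0, 569.838480433666, 247.47683840746456], [0.0, 0.0, 1.0]] [[-0.7187165545678312, 0.6950638613540538, -0.018241239808149526, 377.6742883357571], [-0.4263692835328693, -0.4198515494270353, 0.801207782353233, 163.87076891122103], [0.5492319621524347, 0.5836188011736004, 0.5981081396092818, -1602.247602174374], [0.0, 0.0, 0.0, 1.0]] ['image', 'mtx', 'extri
[... 152 characters left out ...]
9888692466, 0.005668631034097239, -365.51406172105504], [0.46356705163481343, 0.450330673926399, 0.7630909990031344, -349.34723842073373], [-0.553435009939401, -0.525404316608436, 0.6462661942749268, -1101.3580811702225], [0.0, 0.0, 0.0, 1.0]] ['image', 'mtx', 'extrinsics']
wrist [[399.52053163644575, 0.0, 316.21610713525047], [0.0, 399.52053163644575, 242.44631897933783], [0.0, 0.0, 1.0]] [[-0.4134702996064435, -0.9105175248426369, 0.0003850945297205292, 600.2785367055769], [0.8745368247701831, -0.3972489434632128, -0.27817012607080543, 36.33987565193605], [0.2534317530702188, -0.1146783060207999, 0.9605317447455634, -377.46814105610406], [0.0, 0.0, 0.0, 1.0]] ['image', 'mtx', 'extrinsics']
```

View pics/scene0.png

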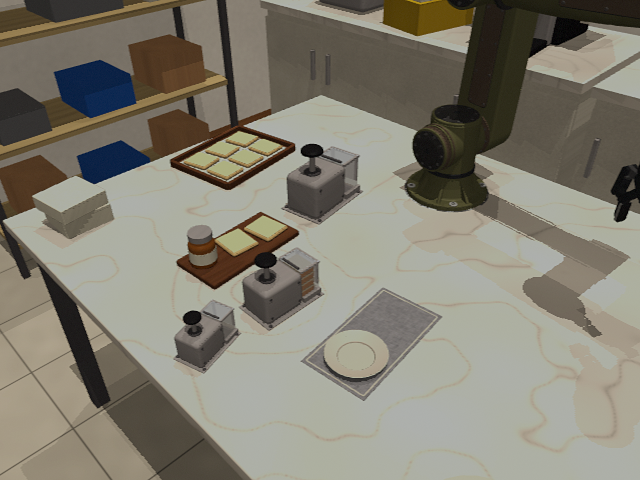

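View pics/side0.png

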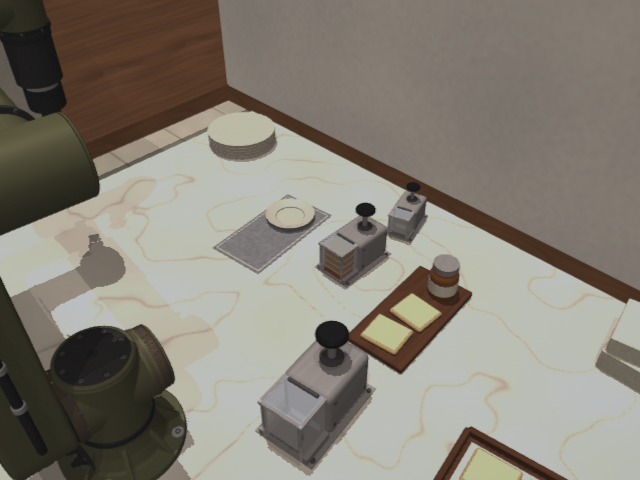

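View pics/wrist0.png

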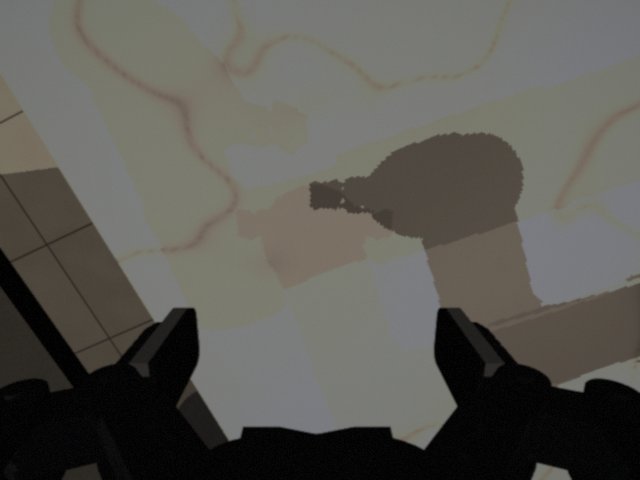

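Candidates for the dispenser in the scene view: the large one, knob (312,150); the middle one, knob (265,261), with brown tubs and beside the board; the small one, knob (193,318). I choose the middle one. The mat is at (372,343), with the plate on its far half. Next are close crops to measure from.

Run:
```python
import cv2
a=cv2.imread("pics/scene0.png")[220:410,170:450]; cv2.imwrite("pics/sc1.png",cv2.resize(a,None,fx=2.8,fy=2.8,interpolation=cv2.INTER_CUBIC))
a=cv2.imread("pics/side0.png")[180:380,205:485]; cv2.imwrite("pics/si1.png",cv2.resize(a,None,fx=2.8,fy=2.8,interpolation=cv2.INTER_CUBIC))
```

```text
(no output)
```

View pics/sc1.png

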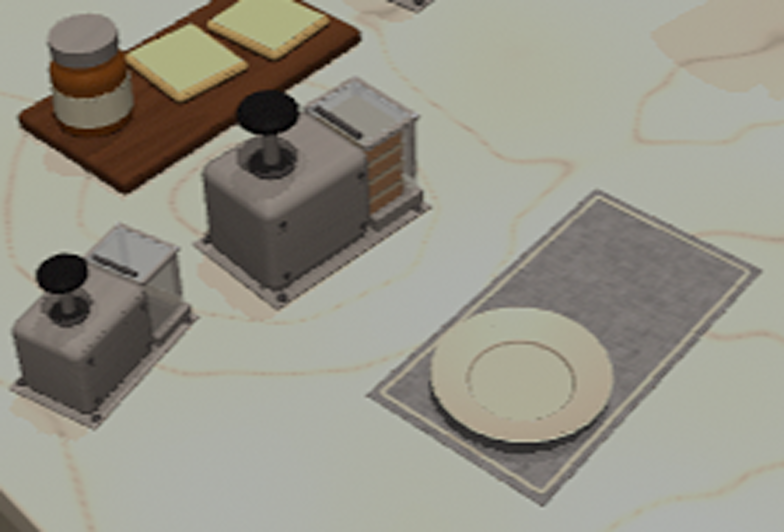

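View pics/si1.png

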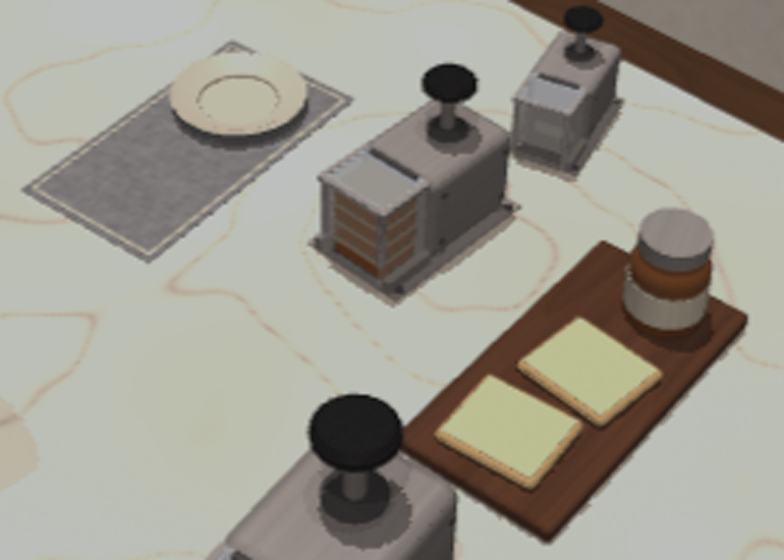

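```bash
cat > h.py <<'E'
import numpy as np
CAM={}
S=dict(scene=([[569.838480433666,0,310.9602745055817],[0,569.838480433666,247.47683840746456],[0,0,1]],
[[-0.7187165545678312,0.6950638613540538,-0.018241239808149526,377.6742883357571],[-0.4263692835328693,-0.4198515494270353,0.801207782353233,163.87076891122103],[0.5492319621524347,0.5836188011736004,0.5981081396092818,-1602.247602174374]]),
side=([[617.0184362802146,0,328.84190158536904],[0,617.0184362802146,240.355089492196],[0,0,1]],
[[0.6919647956449675,-0.7219089888692466,0.005668631034097239,-365.51406172105504],[0.46356705163481343,0.450330673926399,0.7630909990031344,-349.34723842073373],[-0.553435009939401,-0.525404316608436,0.6462661942749268,-1101.3580811702225]]))
F=np.diag([1.,-1,-1])
def ray(c,uv,KE=None):
    K,E=map(np.array,KE or S[c]); E=E[:3]
    R=F@E[:,:3]; t=F@E[:,3]
    return -R.T@t, R.T@np.linalg.solve(K,[uv[0],uv[1],1])
def atz(c,uv,z,KE=None):
    o,d=ray(c,uv,KE); return o+d*(z-o[2])/d[2]
def proj(c,p,KE=None):
    K,E=map(np.array,KE or S[c]); E=E[:3]
    q=K@(F@(E[:,:3]@np.array(p,float)+E[:,3])); return q[:2]/q[2]
def crop(c,uv): 
    o=dict(scene=(170,220),side=(205,180))[c]; return uv[0]/2.8+o[0],uv[1]/2.8+o[1]
E
python3 - <<'E'
from h import *
np.set_printoptions(precision=1,suppress=True)
P=[("knob",138,[(267,107)],[(449,80)]),
("base",2,[(195,245),(278,306),(431,208)],[(311,243),(397,301),(520,208)]),
("mat",0.5,[(597,190),(761,270),(543,504),(367,396)],[(232,41),(352,99),(148,261),(24,188)]),
("plate",16,[(522,376)],[(239,95)]),("jar",100,[(84,33)],[(676,231)]),
("board",15,[(360,38),(125,190),(20,120)],[(602,241),(747,318),(549,540),(405,445)])]
for n,z,a,b in P:
    for c,l in (("scene",a),("side",b)):
        print(n,c,*[atz(c,crop(c,p),z)[:2] for p in l])
E
```

```text
knob scene [671.1  23.2]
knob side [663.9  17.3]
base scene [714.5 -24.7] [712.4  70.3] [556.9  73.6]
base side [553.5  65.5] [552.8 -32.4] [709.1 -31.6]
mat scene [447.6 150.8] [431.5 296.5] [707.6 325.2] [724.9 178.8]
mat side [705.1 322.3] [719.9 177.1] [445.5 147.8] [431.6 294.1]
plate scene [646.8 251.1]
plate side [638.1 241.2]
jar scene [ 681.6 -195.1]
jar side [ 680.7 -198.7]
board scene [ 450.8 -121.2] [ 721.9 -102.1] [ 730.4 -237.3]
board side [ 712.5 -115. ] [ 720.5 -251.5] [ 443.3 -274.7] [ 437.3 -145.8]
```

```bash
python3 -m creep '[{"rotation":[0,0,0.12],"offset":[0,0,0],"grip":-1},{"rotation":[0,0,0.12],"offset":[0,0,0],"grip":-1},{"rotation":[0,0,0.12],"offset":[0,0,0],"grip":-1},{"rotation":[0,0,0.12],"offset":[0,0,0],"grip":-1},{"rotation":[0,0,0.12],"offset":[0,0,0],"grip":-1},{"rotation":[0,0,0.12],"offset":[0,0,0],"grip":-1},{"rotation":[0,0,0.12],"offset":[0,0,0],"grip":-1},{"rotation":[0,0,0.12],"offset":[0,0,0],"grip":-1},{"rotation":[0,0,0.12],"offset":[0,0,0],"grip":-1},{"rotation":[0,0,0.06],"offset":[0,0,0],"grip":-1}]' 30
cat > st.py <<'E'
from cell import robot
from h import *
from scipy.spatial.transform import Rotation as R
import sys
np.set_printoptions(precision=3,suppress=True)
s=robot.sense(); M=R.from_quat(s["orientation"]).as_matrix()
print("t",s["clock"],"pos",s["tool_pos"],"F",s["force"],"w",s["gripper_width"],"q",s["q"])
print("M",M.tolist() and M.round(4).tolist())
if len(sys.argv)>3:
    d=np.array(list(map(float,sys.argv[1:4])))-s["tool_pos"]; print("toolshift",M.T@d)
# rotation needed: tool x -> -y, tool y -> -x, z -> -z
T=np.array([[0,-1,0],[-1,0,0],[0,0,-1.]])
print("rotvec needed",R.from_matrix(M.T@T).as_rotvec())
E
python3 st.py 667.5 20 200
```

```text
clock: 1.15
tool_pos: [246.8, 545.0, 225.9]
orientation: [-0.692, 0.722, -0.002, -0.004]
force: [0.4, -0.7, 1.0]
gripper_width: -0.2
t 1.15 pos [246.794 545.047 225.935] F [ 0.415 -0.68   1.008] w -0.15601198574188788 q [ 1.479  0.044  0.079 -0.003 -1.615 -1.52 ]
M [[-0.0416, -0.9991, -0.0033], [-0.9991, 0.0416, -0.0085], [0.0086, 0.003, -1.0]]
toolshift [ 506.851 -442.27    29.006]
rotvec needed [ 0.003 -0.009 -0.042]
```

```bash
python3 -m creep '[{"rotation":[0,0,-0.003],"offset":[32,-28,0],"grip":-1},{"rotation":[0,0,-0.003],"offset":[32,-28,0],"grip":-1},{"rotation":[0,0,-0.003],"offset":[32,-28,0],"grip":-1},{"rotation":[0,0,-0.003],"offset":[32,-28,0],"grip":-1},{"rotation":[0,0,-0.003],"offset":[32,-28,0],"grip":-1},{"rotation":[0,0,-0.003],"offset":[32,-28,0],"grip":-1},{"rotation":[0,0,-0.003],"offset":[32,-28,0],"grip":-1},{"rotation":[0,0,-0.003],"offset":[32,-28,0],"grip":-1},{"rotation":[0,0,-0.003],"offset":[32,-28,0],"grip":-1},{"rotation":[0,0,-0.003],"offset":[32,-28,0],"grip":-1},{"rotation":[0,0,-0.003],"offset":[32,-28,0],"grip":-1},{"rotation":[0,0,-0.003],"offset":[32,-28,0],"grip":-1},{"rotation":[0,0,-0.003],"offset":[32,-28,0],"grip":-1},{"rotation":[0,0,0],"offset":[0,0,0],"grip":-1}]'
python3 st.py 667.5 20 200
```

```text
clock: 2.55
tool_pos: [611.0, 103.1, 222.4]
orientation: [0.708, -0.706, 0.002, 0.009]
force: [-0.3, 0.5, -0.3]
gripper_width: 0.1
t 2.55 pos [610.966 103.125 222.351] F [-0.334  0.455 -0.253] w 0.08473045604305746 q [ 0.495  0.103  0.131  0.008 -1.615 -0.492]
M [[0.0021, -0.9999, -0.0098], [-0.9999, -0.002, -0.0143], [0.0143, 0.0098, -0.9998]]
toolshift [ 82.918 -56.585  22.983]
rotvec needed [ 0.01  -0.014  0.002]
```

```bash
python3 -m creep '[{"rotation":[0.005,-0.007,0.001],"offset":[28,-19,8],"grip":-1},{"rotation":[0.005,-0.007,0.001],"offset":[28,-19,7],"grip":-1},{"rotation":[0,0,0],"offset":[28,-19,7],"grip":-1},{"rotation":[0,0,0],"offset":[0,0,0],"grip":-1}]'
python3 st.py 667.5 20 160
python3 - <<'E'
from cell import robot
import cv2
for n in ("scene","side","wrist"):
    d=robot.get_image(n); im=cv2.cvtColor(d["image"],cv2.COLOR_RGB2BGR)
    if n=="scene": im=cv2.resize(im[130:410,170:450],None,fx=2,fy=2)
    if n=="side": im=cv2.resize(im[80:380,225:485],None,fx=2,fy=2)
    cv2.imwrite(f"pics/{n}2.png",im)
    if n=="wrist": print(d["extrinsics"].tolist())
E
```

```text
clock: 2.95
tool_pos: [669.6, 16.0, 197.6]
orientation: [-0.707, 0.707, 0.001, -0.001]
force: [-0.6, 0.7, -0.6]
gripper_width: -0.1
t 2.95 pos [669.635  16.015 197.641] F [-0.583  0.69  -0.646] w -0.11214229908140351 q [ 0.321  0.227  0.229 -0.001 -1.575 -0.321]
M [[-0.0002, -1.0, -0.0024], [-1.0, 0.0002, 0.0006], [-0.0006, 0.0024, -1.0]]
toolshift [-3.964  2.045 37.648]
rotvec needed [ 0.002  0.001 -0.   ]
[[-0.9999988195149899, -0.0014180859562902906, 0.0005916086933982287, 669.2655920567069], [0.0011957124089129801, -0.9599992464951581, -0.28000003035814675, 45.06852445319645], [0.0009650080106940485, -0.2799989924284524, 0.959999808853413, -342.9368451151175], [0.0, 0.0, 0.0, 1.0]]
```

View pics/wrist2.png

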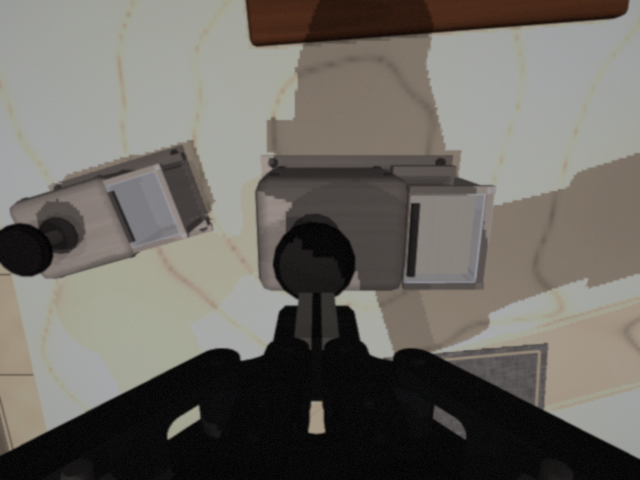

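View pics/scene2.png

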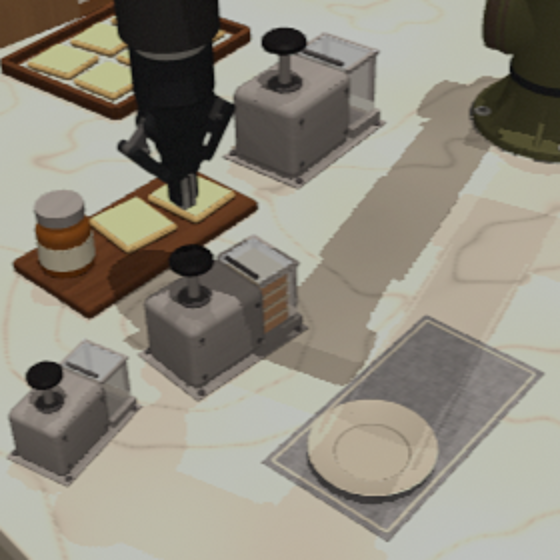

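View pics/side2.png

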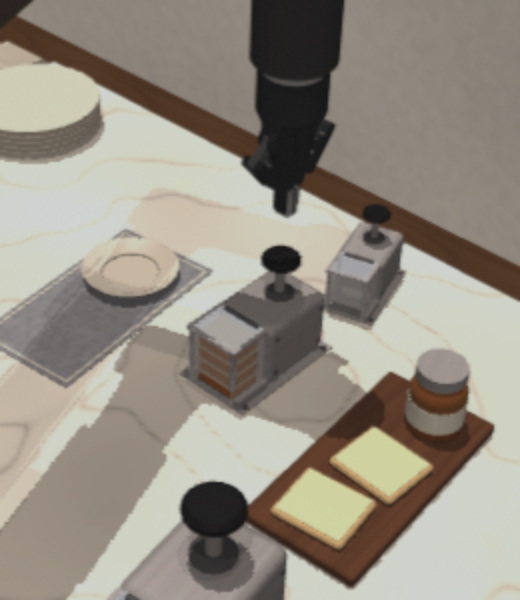

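Run:
```python
from h import *
K=[[399.52053163644575,0,316.21610713525047],[0,399.52053163644575,242.44631897933783],[0,0,1]]
E=[[-0.9999988195149899,-0.0014180859562902906,0.0005916086933982287,669.2655920567069],[0.0011957124089129801,-0.9599992464951581,-0.28000003035814675,45.06852445319645],[0.0009650080106940485,-0.2799989924284524,0.959999808853413,-342.9368451151175]]
for uv,z in (((314.5,262),138),((274,262),131),((355,262),131),((262,155),2),((460,152),2),((258,289),84),((484,289),84),((494,185),84),((546,345),.5)): print(uv,z,atz("",uv,z,(K,E)))
```

```text
(314.5, 262) 138 [670.24526434  18.49174164 138.        ]
(274, 262) 131 [692.81146867  20.93792639 131.        ]
(355, 262) 131 [647.72460843  20.8832062  131.        ]
(262, 155) 2 [714.4078116  -28.52043751   2.        ]
(460, 152) 2 [549.91631194 -31.18626531   2.        ]
(258, 289) 84 [709.68256013  57.02253806  84.        ]
(484, 289) 84 [552.62062122  56.83907369  84.        ]
(494, 185) 84 [554.77732835 -15.42231938  84.        ]
(546, 345) 0.5 [448.17511758 150.0455169    0.5       ]
```

```bash
python3 -m creep '[{"rotation":[0,0,0],"offset":[-2,0,12],"grip":-1},{"rotation":[0,0,0],"offset":[-2,0,12],"grip":-1},{"rotation":[0,0,0],"offset":[0,0,12],"grip":-1},{"rotation":[0,0,0],"offset":[0,0,12],"grip":-1},{"rotation":[0,0,0],"offset":[0,0,0],"grip":-1}]'
python3 st.py 669 20 103
```

```text
clock: 3.6
tool_pos: [667.6, 27.7, 148.5]
orientation: [0.71, -0.704, -0.0, -0.002]
force: [0.1, -0.6, -0.5]
gripper_width: -0.1
t 3.6 pos [667.637  27.694 148.467] F [ 0.058 -0.601 -0.453] w -0.11084530381202161 q [ 0.339  0.224  0.137 -0.002 -1.481 -0.33 ]
M [[0.0082, -1.0, 0.0015], [-1.0, -0.0082, 0.0028], [-0.0028, -0.0015, -1.0]]
toolshift [ 7.832 -1.233 45.447]
rotvec needed [-0.001  0.003  0.008]
```

```bash
python3 -m creep '[{"rotation":[0,0,0.008],"offset":[7,-1,0],"grip":-1},{"rotation":[0,0,0],"offset":[0,0,0],"grip":-1},{"rotation":[0,0,0],"offset":[0,0,0],"grip":-1}]'
python3 st.py 669 20 103
```

```text
clock: 3.9
tool_pos: [668.9, 20.0, 148.8]
orientation: [-0.707, 0.707, 0.0, 0.001]
force: [0.1, -0.3, 1.1]
gripper_width: 0.1
t 3.9 pos [668.87   19.978 148.756] F [ 0.126 -0.251  1.068] w 0.12692836753538278 q [ 0.327  0.226  0.139 -0.002 -1.482 -0.327]
M [[-0.0004, -1.0, 0.0018], [-1.0, 0.0004, 0.0022], [-0.0022, -0.0018, -1.0]]
toolshift [ 0.079 -0.048 45.756]
rotvec needed [-0.002  0.002 -0.   ]
```

Centred above the knob. I'll press in small steps.

```bash
python3 -m creep '[{"rotation":[0,0,0],"offset":[0,0,5],"grip":-1},{"rotation":[0,0,0],"offset":[0,0,5],"grip":-1},{"rotation":[0,0,0],"offset":[0,0,5],"grip":-1},{"rotation":[0,0,0],"offset":[0,0,5],"grip":-1},{"rotation":[0,0,0],"offset":[0,0,5],"grip":-1}]'
python3 -m creep '[{"rotation":[0,0,0],"offset":[0,0,5],"grip":-1},{"rotation":[0,0,0],"offset":[0,0,4],"grip":-1},{"rotation":[0,0,0],"offset":[0,0,4],"grip":-1}]'
python3 st.py 669 20 103
```

```text
clock: 4.4
tool_pos: [670.1, 19.7, 129.3]
orientation: [0.707, -0.707, 0.002, -0.004]
force: [-6.6, 1.1, 10.8]
gripper_width: -0.2
clock: 4.7
tool_pos: [670.1, 19.7, 124.1]
orientation: [0.708, -0.706, 0.005, -0.005]
force: [-6.2, 2.0, 12.4]
gripper_width: -0.1
t 4.7 pos [670.118  19.697 124.119] F [-6.163  2.001 12.377] w -0.09697692505874068 q [ 0.329  0.226  0.092  0.004 -1.424 -0.327]
M [[0.0021, -0.9999, 0.0135], [-1.0, -0.0021, 0.0005], [-0.0004, -0.0135, -0.9999]]
toolshift [-0.296  1.403 21.102]
rotvec needed [-0.014  0.     0.002]
```

```bash
python3 -m creep '[{"rotation":[-0.01,0,0],"offset":[0,0,6],"grip":-1},{"rotation":[0,0,0],"offset":[0,0,6],"grip":-1},{"rotation":[0,0,0],"offset":[0,0,6],"grip":-1},{"rotation":[0,0,0],"offset":[0,0,5],"grip":-1}]'
python3 st.py 669 20 103
```

```text
clock: 5.1
tool_pos: [670.1, 19.7, 110.6]
orientation: [0.709, -0.706, 0.004, -0.003]
force: [-5.5, 1.7, 9.6]
gripper_width: -0.0
t 5.1 pos [670.11   19.693 110.588] F [-5.548  1.677  9.55 ] w -0.025561322087427917 q [ 0.329  0.234  0.077  0.004 -1.405 -0.325]
M [[0.0043, -0.9999, 0.0093], [-1.0, -0.0043, -0.0009], [0.0009, -0.0093, -1.0]]
toolshift [-0.319  1.179  7.577]
rotvec needed [-0.009 -0.001  0.004]
```

```bash
python3 -m creep '[{"rotation":[-0.005,0,0],"offset":[0,0,6],"grip":-1},{"rotation":[0,0,0],"offset":[0,0,6],"grip":-1},{"rotation":[0,0,0],"offset":[0,0,5],"grip":-1}]'
python3 st.py 669 20 103
```

```text
clock: 5.4
tool_pos: [670.4, 19.7, 103.0]
orientation: [0.709, -0.705, 0.004, -0.002]
force: [-13.8, 3.5, 26.8]
gripper_width: -0.4
t 5.4 pos [670.367  19.656 102.993] F [-13.795   3.508  26.788] w -0.43892693835574437 q [ 0.33   0.238  0.067  0.006 -1.391 -0.324]
M [[0.0066, -0.9999, 0.0098], [-1.0, -0.0067, -0.0028], [0.0028, -0.0098, -0.9999]]
toolshift [-0.353  1.365 -0.022]
rotvec needed [-0.01  -0.003  0.007]
```

```bash
python3 -m creep '[{"rotation":[0,0,0],"offset":[0,0,5],"grip":-1},{"rotation":[0,0,0],"offset":[0,0,5],"grip":-1}]'
python3 st.py 669 20 103
python3 - <<'E'
from cell import robot
import cv2
d=robot.get_image("side"); im=cv2.cvtColor(d["image"],cv2.COLOR_RGB2BGR)
cv2.imwrite("pics/side3.png",cv2.resize(im[180:330,225:425],None,fx=4,fy=4,interpolation=cv2.INTER_CUBIC))
E
```

```text
clock: 5.6
tool_pos: [670.4, 19.7, 103.1]
orientation: [0.71, -0.704, 0.007, -0.004]
force: [-12.2, 2.7, 19.6]
gripper_width: -0.1
t 5.6 pos [670.355  19.673 103.127] F [-12.217   2.656  19.592] w -0.057002909215850876 q [ 0.332  0.233  0.06   0.009 -1.385 -0.324]
M [[0.0088, -0.9998, 0.015], [-1.0, -0.0089, -0.0043], [0.0045, -0.015, -0.9999]]
toolshift [-0.339  1.354  0.105]
rotvec needed [-0.015 -0.004  0.009]
```

View pics/side3.png

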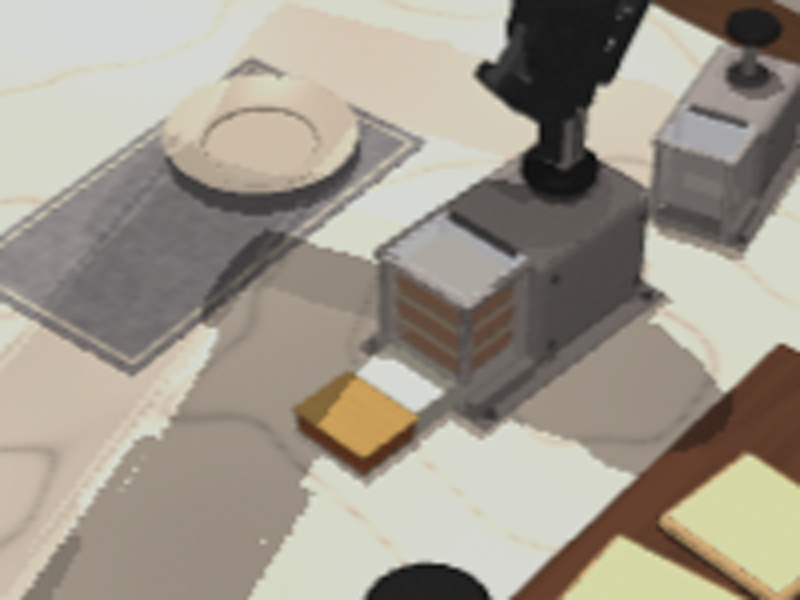

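Fully pressed: the force jumped at the stop and the TCP is at z = 103. The tub is out, at crop (355,420). Now I'll rise.

```bash
python3 -m creep '[{"rotation":[0,0,0],"offset":[0,0,-8],"grip":-1},{"rotation":[0,0,0],"offset":[0,0,-12],"grip":-1},{"rotation":[-0.01,-0.004,0.005],"offset":[0,0,-12],"grip":-1},{"rotation":[0,0,0],"offset":[0,0,-15],"grip":-1},{"rotation":[0,0,0],"offset":[0,0,-20],"grip":-1},{"rotation":[0,0,0],"offset":[0,0,-20],"grip":-1},{"rotation":[0,0,0],"offset":[0,0,-20],"grip":-1},{"rotation":[0,0,0],"offset":[0,0,0],"grip":-1},{"rotation":[0,0,0],"offset":[0,0,0],"grip":-1}]'
python3 st.py 495 -55 200
python3 - <<'E'
from cell import robot
import cv2
d=robot.get_image("side"); im=cv2.cvtColor(d["image"],cv2.COLOR_RGB2BGR)
cv2.imwrite("pics/side4.png",cv2.resize(im[180:330,225:425],None,fx=4,fy=4,interpolation=cv2.INTER_CUBIC))
d=robot.get_image("scene"); im=cv2.cvtColor(d["image"],cv2.COLOR_RGB2BGR)
cv2.imwrite("pics/scene4.png",cv2.resize(im[230:380,230:430],None,fx=4,fy=4,interpolation=cv2.INTER_CUBIC))
E
```

```text
clock: 6.55
tool_pos: [669.5, 20.1, 217.6]
orientation: [0.709, -0.705, 0.003, -0.003]
force: [0.1, -0.6, -0.2]
gripper_width: 0.2
t 6.55 pos [669.483  20.129 217.583] F [ 0.128 -0.602 -0.162] w 0.20451743320893173 q [ 0.329  0.217  0.253  0.003 -1.598 -0.325]
M [[0.0048, -1.0, 0.0083], [-1.0, -0.0048, -0.0003], [0.0003, -0.0083, -1.0]]
toolshift [ 74.285 174.982  16.152]
rotvec needed [-0.008 -0.     0.005]
```

View pics/side4.png

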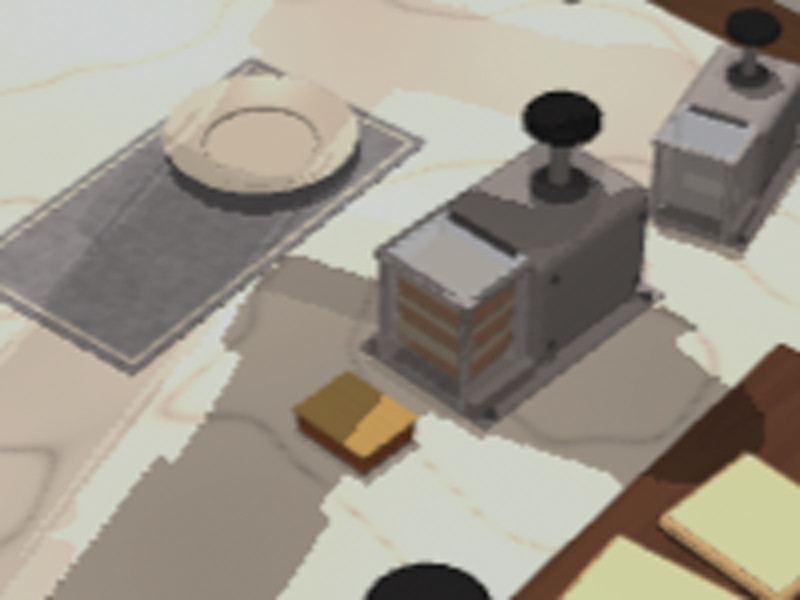

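View pics/scene4.png

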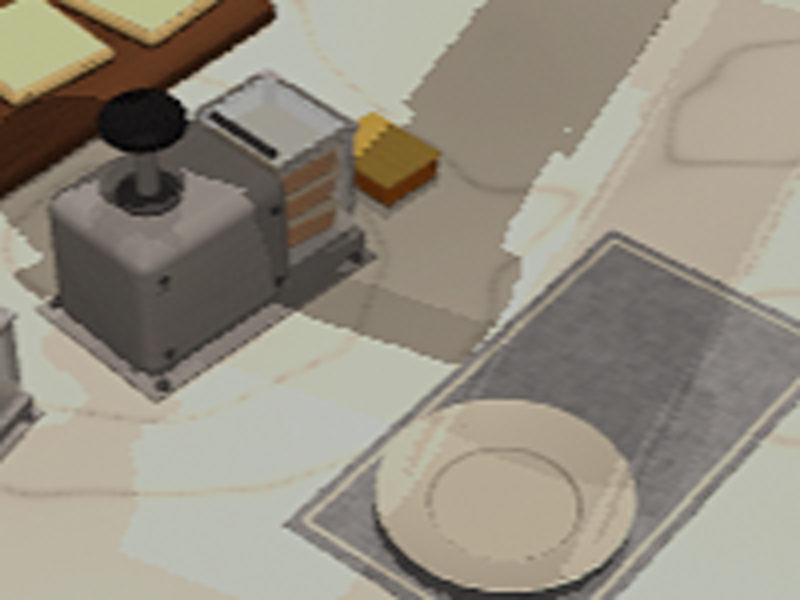

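Run:
```python
from h import *
np.set_printoptions(precision=1,suppress=True)
l=[atz("side",(u/4+225,v/4+180),18)[:2] for u,v in ((294,411),(348,373),(416,415),(365,456))]
print(*l,np.mean(l,0))
print(*[atz("scene",(u/4+230,v/4+230),18)[:2] for u,v in ((376,115),(440,153),(388,189))])
```

```text
[476.7  44.5] [519.5  44.7] [521.7  -6.6] [479.2  -8.7] [499.3  18.5]
[481.3  -1.5] [480.6  49.3] [524.3  50.8]
```

```bash
sed -i 's/^print("rotvec.*//' st.py
cat >> st.py <<'E'
print("rotvec level",R.from_matrix(M.T@T).as_rotvec(),"tilted",R.from_matrix(M.T@R.from_euler("y",-0.3).as_matrix()@T).as_rotvec())
E
python3 -m creep '[{"rotation":[-0.008,0,0.005],"offset":[16,38,0],"grip":-1},{"rotation":[0,0,0],"offset":[16,38,0],"grip":-1},{"rotation":[0,0,0],"offset":[16,38,0],"grip":-1},{"rotation":[0,0,0],"offset":[16,38,0],"grip":-1},{"rotation":[0,0,0],"offset":[0,0,0],"grip":-1},{"rotation":[0.1,0,0],"offset":[0,0,0],"grip":-1},{"rotation":[0.1,0,0],"offset":[0,0,0],"grip":-1},{"rotation":[0.1,0,0],"offset":[0,0,0],"grip":-1},{"rotation":[0,0,0],"offset":[0,0,0],"grip":-1}]'
python3 st.py 499 -48 60
```

```text
clock: 7.55
tool_pos: [509.1, -46.6, 200.5]
orientation: [0.7, -0.7, 0.103, -0.099]
force: [-0.6, -0.5, 0.3]
gripper_width: -0.3
t 7.55 pos [509.073 -46.591 200.494] F [-0.597 -0.517  0.287] w -0.2757594955606578 q [ 0.383 -0.486 -0.48   0.115 -1.314 -0.397]
M [[-0.0004, -0.9593, 0.2824], [-1.0, -0.0012, -0.0053], [0.0054, -0.2824, -0.9593]]
toolshift [  0.65   49.335 131.938]
rotvec level [-0.286 -0.005  0.   ] tilted [ 0.014 -0.005  0.001]
```

```bash
python3 -m creep '[{"rotation":[0.014,-0.005,0],"offset":[0,8,22],"grip":-1},{"rotation":[0,0,0],"offset":[0,8,22],"grip":-1},{"rotation":[0,0,0],"offset":[0,8,22],"grip":-1},{"rotation":[0,0,0],"offset":[0,8,22],"grip":-1},{"rotation":[0,0,0],"offset":[0,8,22],"grip":-1},{"rotation":[0,0,0],"offset":[0,0,0],"grip":-1},{"rotation":[0,0,0],"offset":[0,0,0],"grip":-1}]'
python3 st.py 499 -48 9
```

```text
clock: 8.25
tool_pos: [503.1, -46.2, 78.8]
orientation: [0.7, -0.699, 0.103, -0.102]
force: [0.6, 0.5, 1.1]
gripper_width: 0.1
t 8.25 pos [503.072 -46.165  78.804] F [0.6   0.452 1.126] w 0.05510441366803725 q [ 0.388 -0.487 -0.707  0.124 -1.084 -0.429]
M [[0.0019, -0.9579, 0.2871], [-1.0, -0.0022, -0.0007], [0.0013, -0.2871, -0.9579]]
toolshift [ 1.734 23.948 65.697]
rotvec level [-0.291 -0.001  0.002] tilted [ 0.009 -0.001  0.002]
```

```bash
python3 -m creep '[{"rotation":[0.005,0,0],"offset":[0,6,16],"grip":-1},{"rotation":[0,0,0],"offset":[0,6,16],"grip":-1},{"rotation":[0,0,0],"offset":[0,6,15],"grip":-1},{"rotation":[0,0,0],"offset":[0,3,9],"grip":-1},{"rotation":[0,0,0],"offset":[0,0,0],"grip":-1},{"rotation":[0,0,0],"offset":[0,0,0],"grip":-1}]'
python3 st.py 499 -30 9
python3 - <<'E'
from cell import robot
import cv2
d=robot.get_image("side"); im=cv2.cvtColor(d["image"],cv2.COLOR_RGB2BGR)
cv2.imwrite("pics/side5.png",cv2.resize(im[180:330,225:425],None,fx=4,fy=4,interpolation=cv2.INTER_CUBIC))
d=robot.get_image("scene"); im=cv2.cvtColor(d["image"],cv2.COLOR_RGB2BGR)
cv2.imwrite("pics/scene5.png",cv2.resize(im[180:330,230:430],None,fx=4,fy=4,interpolation=cv2.INTER_CUBIC))
E
```

```text
clock: 8.85
tool_pos: [505.0, -45.1, 26.9]
orientation: [0.7, -0.698, 0.107, -0.107]
force: [0.7, -0.2, 0.1]
gripper_width: -0.1
t 8.85 pos [505.05  -45.095  26.927] F [ 0.715 -0.209  0.07 ] w -0.07927364166120211 q [ 0.391 -0.456 -0.791  0.14  -0.958 -0.453]
M [[0.0023, -0.954, 0.2999], [-1.0, -0.0024, 0.0001], [0.0007, -0.2999, -0.954]]
toolshift [-15.121  11.111  15.288]
rotvec level [-0.305 -0.     0.002] tilted [-0.005  0.     0.002]
```

View pics/side5.png

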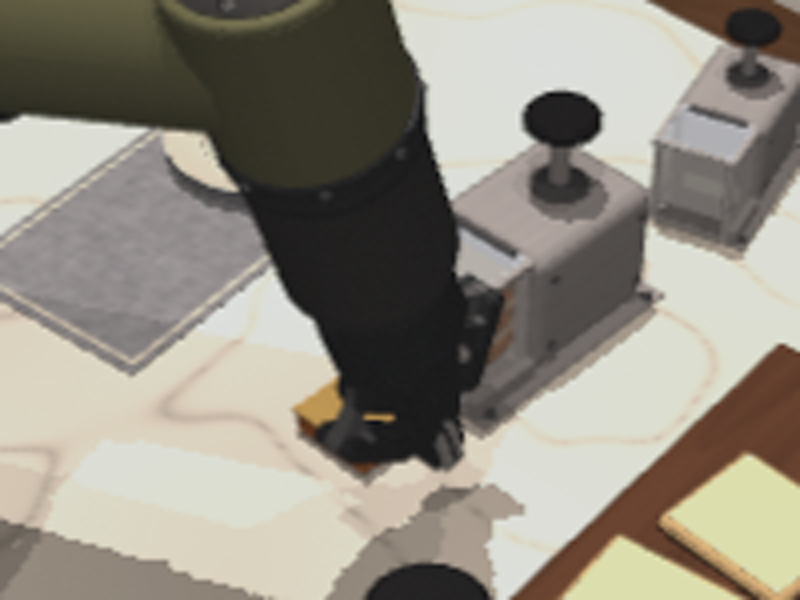

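View pics/scene5.png

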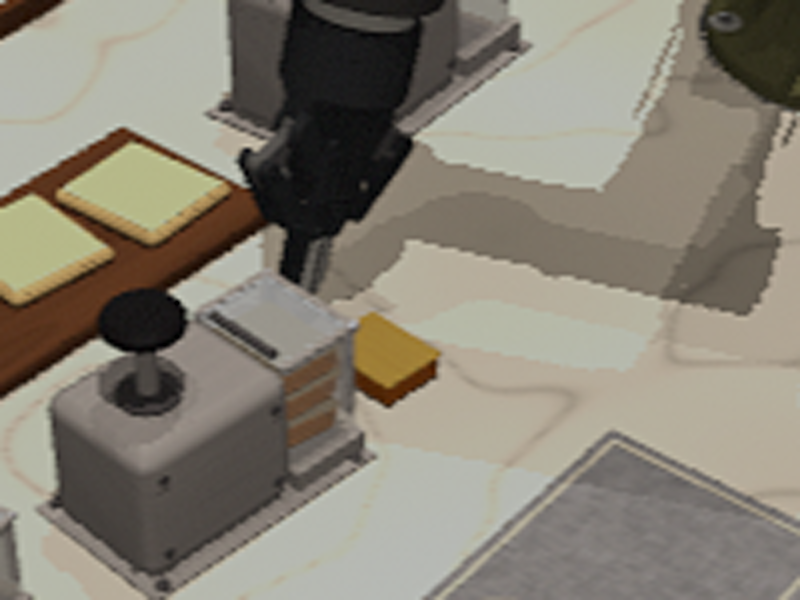

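Run:
```python
from h import *
for uv in ((240,155),(262,205),(412,140),(355,225),(305,285)):
    o,d=ray("scene",(uv[0]/4+230,uv[1]/4+180)); 
    for y in (-45,-60): print(uv,(o+d*(y-o[1])/d[1]).round(1))
```

```text
(240, 155) [542.3 -45.  139. ]
(240, 155) [529.3 -60.  125.7]
(262, 205) [527.8 -45.   98.2]
(262, 205) [514.6 -60.   84.2]
(412, 140) [406.9 -45.   84.8]
(412, 140) [391.4 -60.   70.5]
(355, 225) [455.1 -45.   47.3]
(355, 225) [440.5 -60.   32.3]
(305, 285) [496.7 -45.   25.2]
(305, 285) [482.9 -60.    9.7]
```

```bash
python3 -m creep '[{"rotation":[0,0,0],"offset":[0,6,9],"grip":-1},{"rotation":[0,0,0],"offset":[0,6,8],"grip":-1},{"rotation":[0,0,0],"offset":[0,0,0],"grip":-1},{"rotation":[0,0,0],"offset":[0,0,0],"grip":-1}]'
python3 st.py 499 -30 10
```

```text
clock: 9.35
tool_pos: [498.6, -44.9, 6.6]
orientation: [0.7, -0.698, 0.108, -0.108]
force: [-0.2, -0.4, -0.2]
gripper_width: 0.2
t 9.35 pos [498.611 -44.888   6.552] F [-0.165 -0.352 -0.221] w 0.22162778485723653 q [ 0.398 -0.462 -0.836  0.147 -0.918 -0.469]
M [[0.0024, -0.9534, 0.3017], [-1.0, -0.0022, 0.0009], [-0.0002, -0.3017, -0.9534]]
toolshift [-14.887  -1.444  -3.157]
rotvec level [-0.306  0.001  0.002] tilted [-0.006  0.001  0.002]
```

```bash
python3 -m creep '[{"rotation":[0,0,0],"offset":[-6,-1,-4],"grip":-1},{"rotation":[0,0,0],"offset":[-10,0,-1],"grip":-1},{"rotation":[0,0,0],"offset":[-10,0,-0.5],"grip":-1},{"rotation":[0,0,0],"offset":[-10,0,-0.5],"grip":-1},{"rotation":[0,0,0],"offset":[-10,0,-0.5],"grip":-1},{"rotation":[0,0,0],"offset":[-10,0,-0.5],"grip":-1}]'
python3 st.py 499 189 9
```

```text
clock: 9.95
tool_pos: [498.4, 13.9, 17.2]
orientation: [0.699, -0.699, 0.109, -0.109]
force: [-0.6, 0.5, -0.4]
gripper_width: 0.1
t 9.95 pos [498.417  13.911  17.155] F [-0.565  0.491 -0.44 ] w 0.06805233025074726 q [ 0.547 -0.486 -0.849  0.196 -0.95  -0.641]
M [[0.0002, -0.9524, 0.3049], [-1.0, 0.0001, 0.0008], [-0.0008, -0.3049, -0.9524]]
toolshift [-175.082    1.944    8.084]
rotvec level [-0.31   0.001  0.   ] tilted [-0.01   0.001 -0.   ]
```

```bash
cat > snap.py <<'E'
from cell import robot
import cv2,sys
k=sys.argv[1]
d=robot.get_image("side"); im=cv2.cvtColor(d["image"],cv2.COLOR_RGB2BGR)
cv2.imwrite(f"pics/side{k}.png",cv2.resize(im[180:330,205:405],None,fx=4,fy=4,interpolation=cv2.INTER_CUBIC))
d=robot.get_image("scene"); im=cv2.cvtColor(d["image"],cv2.COLOR_RGB2BGR)
cv2.imwrite(f"pics/scene{k}.png",cv2.resize(im[250:400,250:450],None,fx=4,fy=4,interpolation=cv2.INTER_CUBIC))
E
python3 snap.py 6
```

```text
(no output)
```

View pics/scene6.png

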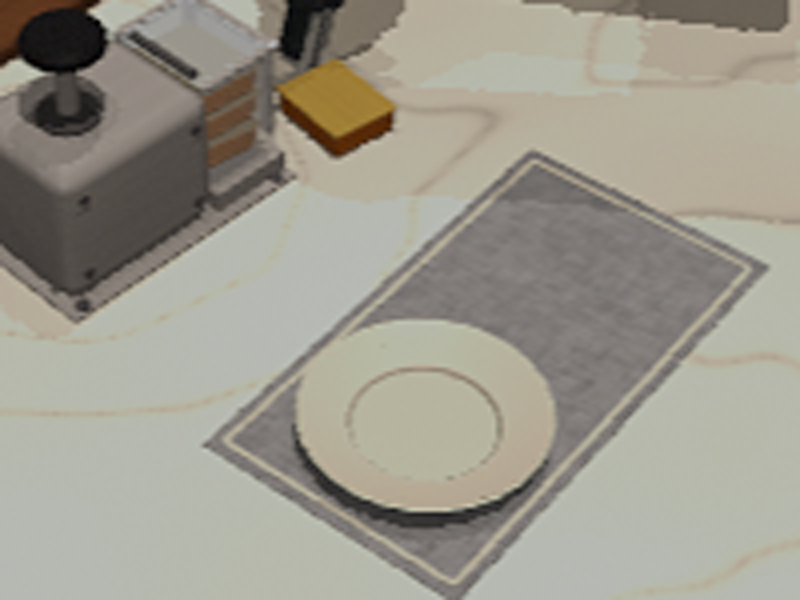

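View pics/side6.png

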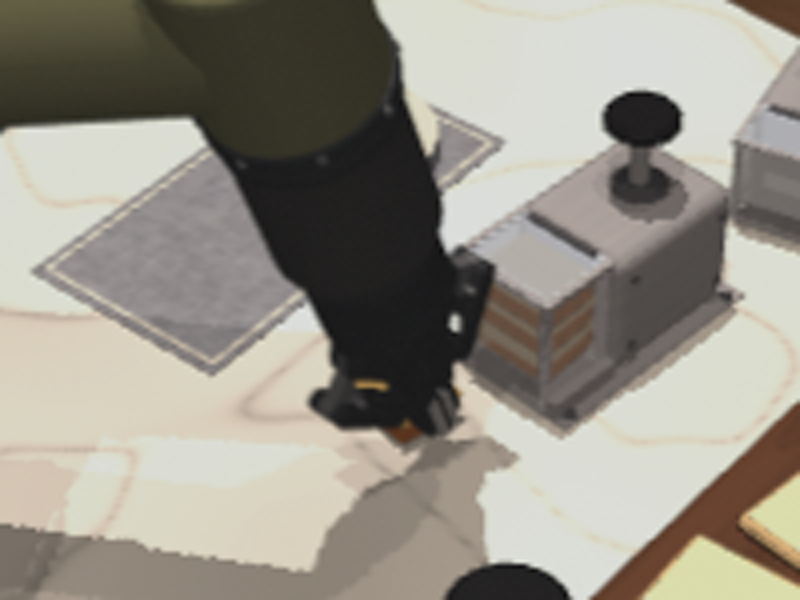

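```bash
python3 -m creep '[{"rotation":[0,0,0],"offset":[4,0,0],"grip":-1},{"rotation":[0,0,0],"offset":[0,2,7],"grip":-1},{"rotation":[0,0,0],"offset":[0,0,0],"grip":-1}]'
python3 st.py 499 189 9
```

```text
clock: 10.35
tool_pos: [499.0, 10.0, 10.1]
orientation: [0.699, -0.698, 0.109, -0.11]
force: [0.1, -0.1, 0.5]
gripper_width: 0.2
t 10.35 pos [498.993  10.05   10.057] F [ 0.144 -0.071  0.475] w 0.18113597380261892 q [ 0.537 -0.478 -0.857  0.194 -0.93  -0.631]
M [[0.002, -0.9521, 0.3059], [-1.0, -0.0015, 0.002], [-0.0014, -0.3059, -0.9521]]
toolshift [-178.948    0.044    1.358]
rotvec level [-0.311  0.002  0.002] tilted [-0.011  0.002  0.002]
```

```bash
python3 -m creep '[{"rotation":[0,0,0],"offset":[-8,0,0],"grip":-1},{"rotation":[0,0,0],"offset":[-10,0,0],"grip":-1},{"rotation":[0,0,0],"offset":[-10,0,0],"grip":-1},{"rotation":[0,0,0],"offset":[-10,0,0],"grip":-1},{"rotation":[0,0,0],"offset":[-10,0,0],"grip":-1},{"rotation":[0,0,0],"offset":[-10,0,0],"grip":-1},{"rotation":[0,0,0],"offset":[-8,0,0],"grip":-1},{"rotation":[0,0,0],"offset":[0,0,0],"grip":-1}]'
python3 st.py 499 189 9; python3 snap.py 7
```

```text
clock: 11.15
tool_pos: [498.9, 82.0, 10.0]
orientation: [0.699, -0.698, 0.109, -0.11]
force: [-0.1, -0.5, -0.7]
gripper_width: 0.4
t 11.15 pos [498.867  82.004  10.047] F [-0.111 -0.452 -0.743] w 0.3627338546732976 q [ 0.7   -0.445 -0.853  0.246 -0.936 -0.822]
M [[0.0019, -0.9521, 0.3059], [-1.0, -0.0016, 0.0015], [-0.0009, -0.3059, -0.9521]]
toolshift [-106.995    0.026    1.193]
rotvec level [-0.311  0.001  0.002] tilted [-0.011  0.001  0.002]
```

View pics/scene7.png

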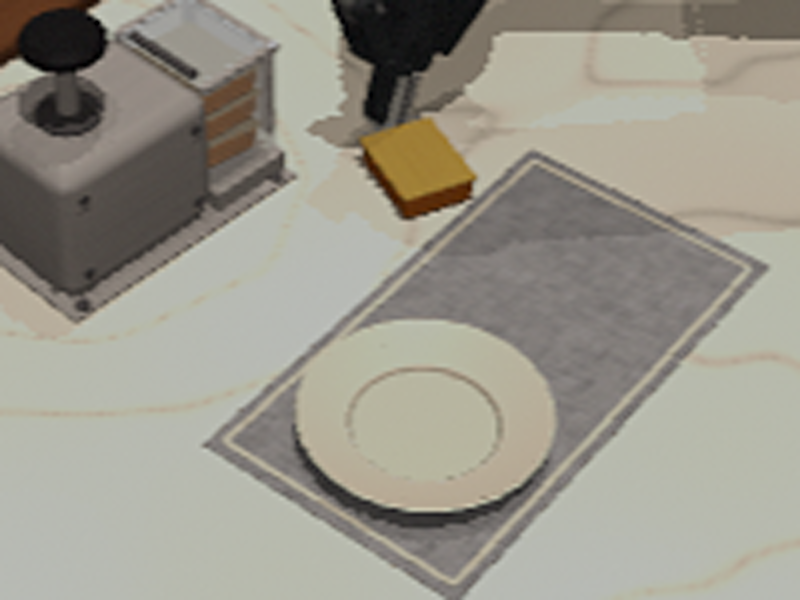

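```bash
cat > tub.py <<'E'
from h import *
import sys
a=list(map(float,sys.argv[1:])); l=[atz("scene",(a[i]/4+250,a[i+1]/4+250),18)[:2].round(1) for i in range(0,len(a),2)]
print(*l,np.mean(l,0)); 
for i in range(4): e=l[(i+1)%4]-l[i]; print(np.linalg.norm(e).round(1),np.degrees(np.arctan2(e[1],e[0])).round(1))
E
python3 tub.py 362 143 433 119 474 176 405 198
```

```text
[524.1  92.3] [481.6 106.2] [501.5 153.8] [540.6 139.5] [511.95 122.95]
44.7 161.9
51.6 67.3
41.6 -20.1
50.0 -109.3
```

```bash
python3 -m creep '[{"rotation":[0,0,0],"offset":[9,0,0],"grip":-1},{"rotation":[0,0,0],"offset":[0,-10,3],"grip":-1},{"rotation":[0,0,0],"offset":[0,-10,3],"grip":-1},{"rotation":[0,0,0],"offset":[0,0,0],"grip":-1},{"rotation":[0,0,0],"offset":[0,0,0],"grip":-1}]'
python3 st.py 519 130 9
```

```text
clock: 11.75
tool_pos: [519.8, 68.3, 10.2]
orientation: [-0.698, 0.699, -0.109, 0.109]
force: [-0.1, -1.0, -0.2]
gripper_width: 0.0
t 11.75 pos [519.787  68.299  10.153] F [-0.134 -0.992 -0.154] w 0.015403044281071063 q [ 0.636 -0.379 -0.802  0.231 -0.909 -0.759]
M [[-0.0016, -0.9523, 0.3051], [-1.0, 0.0018, 0.0005], [-0.001, -0.3051, -0.9523]]
toolshift [-61.699   1.213   0.89 ]
rotvec level [-0.31   0.001 -0.002] tilted [-0.01   0.001 -0.002]
```

```bash
python3 -m creep '[{"rotation":[0,0,0],"offset":[-8,0,0],"grip":-1},{"rotation":[0,0,0],"offset":[-10,0,0],"grip":-1},{"rotation":[0,0,0],"offset":[-10,0,0],"grip":-1},{"rotation":[0,0,0],"offset":[-10,0,0],"grip":-1},{"rotation":[0,0,0],"offset":[-10,0,0],"grip":-1},{"rotation":[0,0,0],"offset":[-6,0,0],"grip":-1},{"rotation":[0,0,0],"offset":[0,0,0],"grip":-1}]'
python3 st.py 519 189 9; python3 snap.py 8
```

```text
clock: 12.45
tool_pos: [518.9, 127.5, 10.4]
orientation: [-0.698, 0.699, -0.109, 0.11]
force: [-0.6, 0.1, 0.5]
gripper_width: -0.2
t 12.45 pos [518.912 127.463  10.408] F [-0.555  0.091  0.455] w -0.2083255826186231 q [ 0.753 -0.336 -0.781  0.266 -0.912 -0.894]
M [[-0.0003, -0.9521, 0.3057], [-1.0, 0.0007, 0.0012], [-0.0014, -0.3057, -0.9521]]
toolshift [-61.535   0.391   1.44 ]
rotvec level [-0.311  0.001 -0.001] tilted [-0.011  0.001 -0.001]
```

View pics/scene8.png

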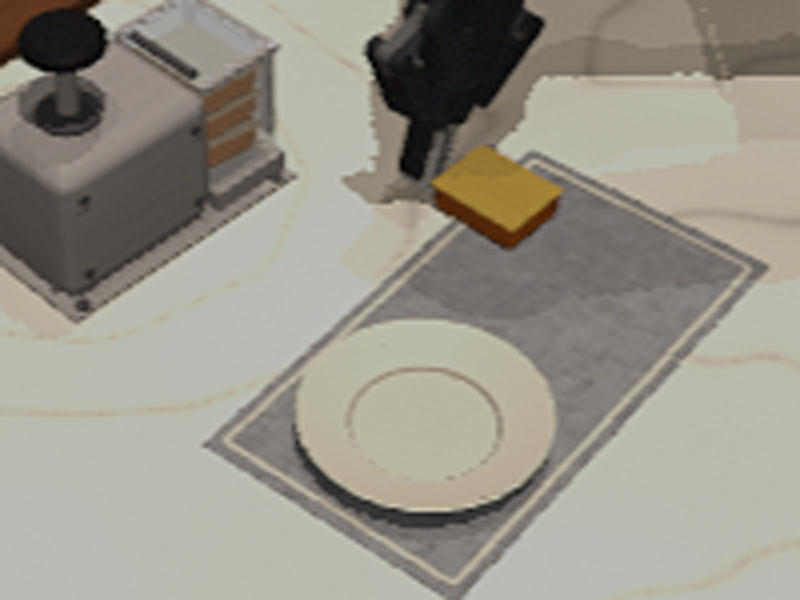

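```bash
python3 tub.py 434 185 485 147 562 191 508 233
```

```text
[522.  143.5] [479.3 142.3] [477.6 195. ] [522.8 196.1] [500.425 169.225]
42.7 -178.4
52.7 91.8
45.2 1.4
52.6 -90.9
```

```bash
python3 -m creep '[{"rotation":[0,0,0],"offset":[5,0,0],"grip":-1},{"rotation":[0,0,0],"offset":[0,12,-4],"grip":-1},{"rotation":[0,0,0],"offset":[0,0,0],"grip":-1},{"rotation":[0,0,0],"offset":[-9,0,0],"grip":-1},{"rotation":[0,0,0],"offset":[-10,0,0],"grip":-1},{"rotation":[0,0,0],"offset":[-10,0,0],"grip":-1},{"rotation":[0,0,0],"offset":[-10,0,0],"grip":-1},{"rotation":[0,0,0],"offset":[-10,0,0],"grip":-1},{"rotation":[0,0,0],"offset":[-8,0,0],"grip":-1},{"rotation":[0,0,0],"offset":[-4,0,0],"grip":-1},{"rotation":[0,0,0],"offset":[0,0,0],"grip":-1}]'
python3 st.py 505 188 9; python3 snap.py 9
```

```text
clock: 13.65
tool_pos: [507.1, 186.9, 10.3]
orientation: [-0.698, 0.699, -0.109, 0.109]
force: [-0.5, 0.1, 0.1]
gripper_width: -0.0
t 13.65 pos [507.11  186.854  10.347] F [-0.538  0.14   0.083] w -0.03362116845798122 q [ 0.874 -0.3   -0.764  0.297 -0.925 -1.034]
M [[-0.0021, -0.9523, 0.3052], [-1.0, 0.0023, 0.0001], [-0.0008, -0.3052, -0.9523]]
toolshift [-1.141  2.423  0.638]
rotvec level [-0.31   0.    -0.002] tilted [-0.01   0.    -0.002]
```

View pics/scene9.png

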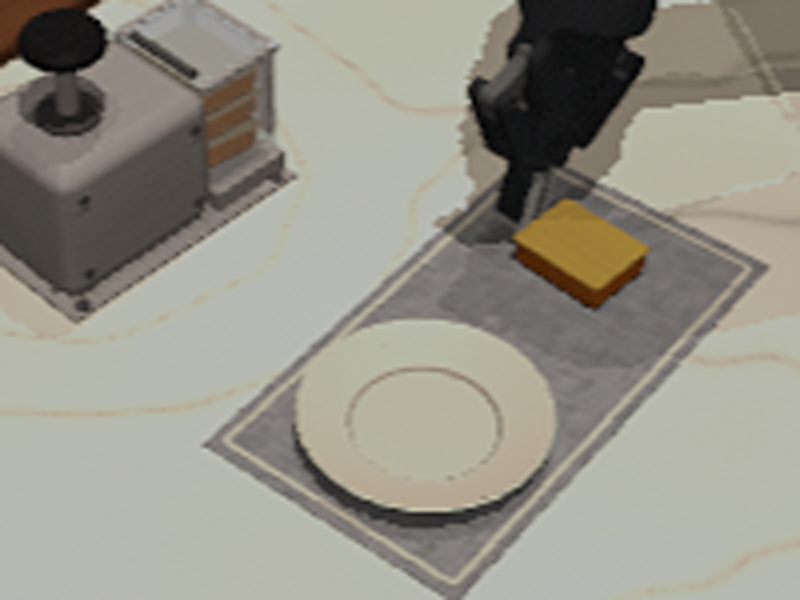

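Tub is squarely on the free half of the mat, at crop (580,245). I'll back off and lift away.

```bash
python3 tub.py 514 240 568 199 649 248 595 290
python3 -m creep '[{"rotation":[0,0,0],"offset":[10,0,-1],"grip":-1},{"rotation":[0,0,0],"offset":[12,0,-2],"grip":-1},{"rotation":[0,0,0],"offset":[5,0,-15],"grip":-1},{"rotation":[0,0,0],"offset":[0,0,-30],"grip":-1},{"rotation":[0,0,0],"offset":[0,0,-40],"grip":-1},{"rotation":[0,0,0],"offset":[0,0,-40],"grip":-1},{"rotation":[0,0,0],"offset":[0,0,-20],"grip":-1},{"rotation":[0,0,0],"offset":[0,0,0],"grip":-1},{"rotation":[0,0,0],"offset":[0,0,0],"grip":-1}]'
python3 st.py
python3 - <<'E'
from cell import robot
import cv2
for n in ("scene","side"):
    d=robot.get_image(n); cv2.imwrite(f"pics/{n}10.png",cv2.cvtColor(d["image"],cv2.COLOR_RGB2BGR))
im=cv2.imread("pics/scene10.png")[220:420,180:450]; cv2.imwrite("pics/scene10c.png",cv2.resize(im,None,fx=2.9,fy=2.9,interpolation=cv2.INTER_CUBIC))
E
```

```text
[524.6 201.7] [480.3 201.3] [480.1 255. ] [523.9 254.8] [502.225 228.2  ]
44.3 -179.5
53.7 90.2
43.8 -0.3
53.1 -89.2
clock: 14.65
tool_pos: [458.6, 148.0, 155.8]
orientation: [-0.695, 0.702, -0.108, 0.109]
force: [-0.3, -0.3, -1.8]
gripper_width: 0.3
t 14.65 pos [458.625 147.997 155.794] F [-0.271 -0.331 -1.791] w 0.2719302065689817 q [ 0.916 -0.584 -0.675  0.252 -1.298 -0.972]
M [[-0.0097, -0.9531, 0.3025], [-0.9999, 0.0101, -0.0004], [-0.0026, -0.3025, -0.9531]]
rotvec level [-0.307  0.001 -0.01 ] tilted [-0.007 -0.    -0.01 ]
```

View pics/scene10c.png

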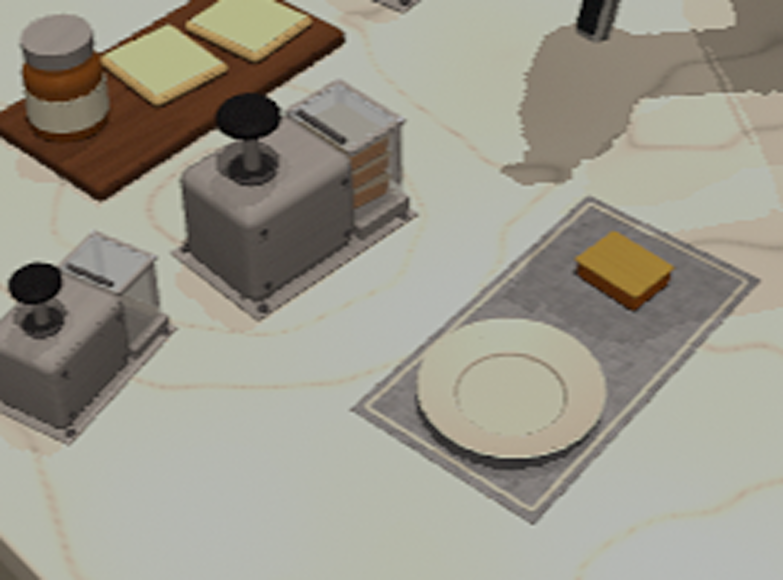

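View pics/side10.png

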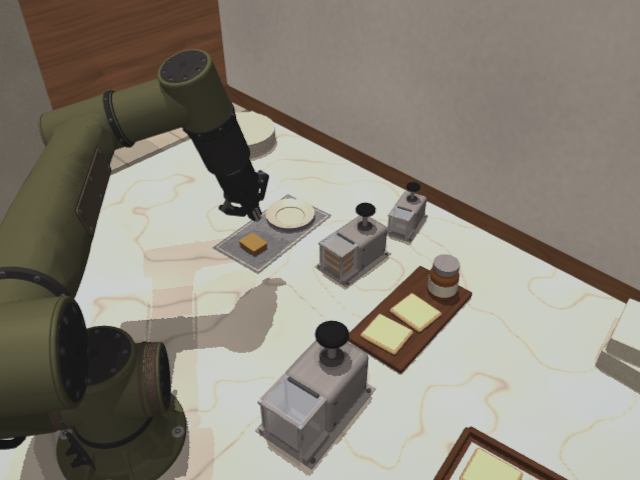

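Everything is in place: the tub lies wholly on the mat's free half, clear of the plate. The plate and jar stand at their original pixels, the plunger is up, and three tubs are left in the magazine.

```bash
python3 -c "
from cell import robot
print(robot.job_done())"
```

```text
the job is handed in; nothing more can be done
None
```

The job is done and handed in at about 15 s: one honey tub came out and now sits flat on the free half of the place mat.

- **Pressing:** I pressed the middle dispenser's plunger once to its stop (TCP at z = 103 mm, about 27 N upward force at the last reading) and lifted off. The last pictures show the plunger back up, three tubs still in the magazine and a single tub out.
- **Pushing:** I pushed the tub sideways with the closed fingers. At one point it turned about 20°, so I moved the push point sideways, which straightened it.
- **Final position:** The tub's centre measures about (502, 228) mm. It is at least 40 mm inside the mat's edges and about 55 mm or more from the plate. The plate and jar look unmoved, and the arm is clear of everything.
- **Disagreements:** The two cameras differed by roughly 3 to 6 mm on most points and about 13 mm on the plate centre, still well within those margins. On the first push the fingers rose to 17 mm instead of the intended 9 to 10 mm. A picture showed the tub had not tipped, and I lowered them before going on.

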